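Put the thread away by size and bin the bare spool

ROBOT

A 6-joint arm with a two-finger parallel gripper is mounted at the origin on the work surface; the furniture and walls round the work are solid. World frame = base frame: x ahead of the robot, y to its left, z up, the work surface at z = 0. Lengths are in m, angles in rad, forces in N, time in s.
With the tool pointing down it reaches from about 0.325 to 0.85 m from the base axis. Payload 15.5 kg.
Tool frame: the origin (TCP) lies midway between the tips of the shut fingers; the grasp point (between the pads) lies 19 mm behind it (env.grip_depth is the distance from the TCP to the grasp point, in m); z points along the fingers, y is the line along which they close (so a half turn about z gives the same grasp; the last joint's range is limited). The gripper opens to 91 mm and grips with 3 to 60 N. Pads are 32 mm wide; open, the fingers measure 118 mm over their backs; the gripper's body (76 mm by 178 mm) begins 60 mm behind the grasp point.
Start: joints at [1.22, 0.494, 1.345, -0, 1.302, -0.096], TCP at [0.158, 0.605, 0.179] pointing down, gripper open.
Joint ranges: [-2.91, 2.91], [-0.82, 2.16], [0.22, 2.67], [-1.22, 4.37], [0.12, 2.79], [-3.08, 3.08]. Speed limits (rad/s): [1.89, 1.89, 2.57, 3.01, 3.01, 3.01].

INTERFACE

Orientations are given as [roll, pitch, yaw] about the fixed x, y, z axes, in that order (R = Rz(yaw) Ry(pitch) Rx(roll)).
In Python, from station import env gives the robot as it stands.
- The arm moves only by the tool jog_arm, never from a script. Its argument "rows" is a list that holds one entry, the list of rows, each a list of 6 numbers: the shift along the tool's x, y, z in m, then the turn, a rotation vector about the tool's x, y, z in degrees. A call has exactly 8 rows; each row shifts and turns the commanded pose from where the row before left it, along the tool's axes as they then stand; what a row does not reach is not made up. A row lasts 1/12 s, in which the tool goes at most 41.7 mm and 7.16 degrees, less where a joint would pass 70% of its speed; a pose out of reach is approached as far as the arm can. A call is refused whole if a number of a shift passes 0.0417 or a number of a turn 7.16, either way. A call with a gripper value outside its range is refused whole. "gripper" is the finger opening in m, from 0 to 0.0912, set as the call begins (left out, the last holds). The fingers move at their own pace and stop on an object; "grip_force" is the grip in N (left out, the last holds). Time passes only in rows, so rows that do not move let the fingers close, or fill a call up. It gives the time, the measured TCP pose, the force, the opening and the grip force at its end, in the units of the state.
- env.sense(): the state, without advancing time (a new reading comes with each control period).
- env.camera(name): name is "side" or "top"; returns (picture, depth): 384x512x3 uint8, red, green, blue; 384x512 float32, m along the optical axis (not along the pixel's ray), 0 where there is no reading.
- env.get_calibration(name): a dict with "mtx" (3x3 intrinsics, pixels), "R" (3x3) and "t" (3): a world point X has camera coordinates R X + t. Camera axes: x right, y down, z forward; pixel columns grow to the right and rows downward; lengths in m; the calibration is good to about 2 mm. A picture is of the moment at which its call begins. get_calibration takes no time and is no camera call.
- env.close_job(): hands the job in; it is judged then, once.
The state is a dict: "time": time; "joints": joint angles; "qd": joint speeds; "effort": joint torques, N m; "tcp_pos": TCP position; "eef_rot": TCP orientation; "force": force on the tool from outside, world axes, zero at the start; "ft_torque": the same for the moment, N m; "width": finger opening in m; "grip_force": force on a finger pad.
Only numpy, scipy, OpenCV 4.12 (cv2) and the standard library are available. Lean on these libraries where they do the work, as an engineer would, in place of code of your own. Each camera call takes 0.05 s, during which the arm holds its last target. There are 200 camera calls.

TASK

Put the thread away: stand the tall full spool in the wide wooden cup and one small full spool in each of the two narrow wooden cups, upright and seated on the cup's floor. Push the bare plastic spool, which has no thread left, down through the flap of the scrap bin so that it drops inside. Leave the soap and the thimble where they are.

Things in the scene. Friction and masses are not known exactly. Their poses are not given: they have to be found in the camera images.
- tall_spool_foot (a point): the one tall spool full of thread (black), upright on the table at the start: flanges 48 mm across, 85 mm tall, 60 g; the top flange spans heights 74 to 85 mm and is best gripped across. This point is the centre of its underside, on its axis; z up the axis. A thin loose thread end at its side can be ignored
- small_spool_a_foot (a point): one of two alike small full thread spools (off-white thread, brown wooden flanges), upright on the table at the start: flanges 34 mm across, 52 mm tall, 30 g, narrower between the flanges; grip across the top flange (heights 44 to 52 mm). This point: centre of its underside, on its axis; z up the axis. Ignore the thin loose thread end at its side
- small_spool_b_foot (a point): one of two alike small full thread spools (grey thread, light wooden flanges), upright on the table at the start: flanges 34 mm across, 52 mm tall, 30 g, narrower between the flanges; grip across the top flange (heights 44 to 52 mm). This point: centre of its underside, on its axis; z up the axis. Ignore the thin loose thread end at its side
- bare_spool: the bare spool, white plastic with no thread: two flanges 40 mm across and 7 mm thick on a thin core 13 mm across, 56 mm tall, 50 g, a small dark hole in the middle of its top; upright on the table at the start. Grip it across the top flange (heights 49 to 56 mm). Origin: centre of its underside; z up the axis
- wide_cup: the wide turned wooden cup, fixed to the table: outside 76 mm across, 16 mm high, inside 68 mm across, grey felt floor 5 mm above the table, wall 4 mm. Origin: centre of its underside. For the tall spool
- narrow_cup_a: one of two alike narrow turned wooden cups, fixed to the table: outside 59 mm across, 16 mm high, inside 51 mm across, grey felt floor 5 mm above the table, wall 4 mm. Origin: centre of its underside. Fits a small full spool
- narrow_cup_b: one of two alike narrow turned wooden cups, fixed to the table: outside 59 mm across, 16 mm high, inside 51 mm across, grey felt floor 5 mm above the table, wall 4 mm. Origin: centre of its underside. Fits a small full spool
- scrap_bin: grey bin, fixed, 104 (x) x 120 (y) x 130 mm high; origin: centre of underside. In the middle of its top an 80 (x) x 96 (y) mm opening shut by a metal flap hinged at its +x edge (away from the robot). Under 1 N swings the free edge down inside, to 83 deg; a weak spring returns it. Upright spool, 8 mm off centre to -x, foot 55 mm below the top: slides in when let go. Fingers may enter
- soap: pale green bar of soap, 42 x 70 x 22 mm, a bystander. Origin: centre of its underside
- thimble: steel thimble, 20 mm across, 22 mm high, a bystander. Origin: centre of its underside

How it is judged:
At the end, for the whole second after the job is handed in: Tall spool upright on the floor of the wide cup, a small full spool upright on the floor of each narrow cup (either one; axis within 15 mm of the cup's, foot under 10 mm high, tilt under 0.15 rad); bare spool at rest inside the bin (origin under 70 mm high) (horizontal distance between tall_spool_foot and wide_cup below 0.015 m and z of tall_spool_foot in the frame of wide_cup between 0 and 0.01 m and angle between tall_spool_foot's own z axis and vertical below 0.15 rad and (((horizontal distance between small_spool_a_foot and narrow_cup_a below 0.015 m and z of small_spool_a_foot in the frame of narrow_cup_a between 0 and 0.01 m and angle between small_spool_a_foot's own z axis and vertical below 0.15 rad) and (horizontal distance between small_spool_b_foot and narrow_cup_b below 0.015 m and z of small_spool_b_foot in the frame of narrow_cup_b between 0 and 0.01 m and angle between small_spool_b_foot's own z axis and vertical below 0.15 rad)) or ((horizontal distance between small_spool_a_foot and narrow_cup_b below 0.015 m and z of small_spool_a_foot in the frame of narrow_cup_b between 0 and 0.01 m and angle between small_spool_a_foot's own z axis and vertical below 0.15 rad) and (horizontal distance between small_spool_b_foot and narrow_cup_a below 0.015 m and z of small_spool_b_foot in the frame of narrow_cup_a between 0 and 0.01 m and angle between small_spool_b_foot's own z axis and vertical below 0.15 rad))) and z of bare_spool in the frame of scrap_bin between 0 and 0.07 m and x of bare_spool in the frame of scrap_bin between -0.05 and 0.05 m and y of bare_spool in the frame of scrap_bin between -0.058 and 0.058 m and linear speed of bare_spool below 0.02 m/s); the robot touches nothing.
It fails at once if the soap is pushed more than 30 mm from its place (distance of soap from where it was at the start of the episode above 0.03 m).
It fails at once if the thimble is pushed more than 30 mm from its place (distance of thimble from where it was at the start of the episode above 0.03 m).
It also fails if it takes over 106 s, if anything falls off the work surface, if the arm or the gripper's body presses on something with over 40 N, if the wrist force passes 120 N, or if a joint passes its speed limit or range.

## Working session

There is one attempt and no reset: what is moved stays moved. The work goes in short steps, Python scripts to look and compute and a tool call to move; the robot and the scene stay as the last step left them, time stands still between calls to the robot, and variables do not carry over. Pictures are saved under pics/ and viewed, at most 14 in all, crops included, and the job is handed in when it is done.

Besides the shell and the picture viewer there is one more tool, called after "Request:" in YAML: its name, and indented under it one key for each argument. jog_arm: Moves the arm, as the interface text tells. Its arguments: {"type":"object","properties":{"rows":{"type":"array","items":{"type":"array","items":{"type":"array","items":{"type":"number"}}}},"gripper":{"type":"number"},"grip_force":{"type":"number"}},"required":["rows"]}

```bash
mkdir -p pics; python3 - <<'E'
from station import env
import cv2,numpy as np
print({k:np.round(v,3) for k,v in env.sense().items()})
for n in("top","side"):
    p,d=env.camera(n); cv2.imwrite(f"pics/{n}0.png",cv2.resize(p[:,:,::-1],(800,600),interpolation=cv2.INTER_CUBIC)); np.savez(f"pics/{n}0.npz",p=p,d=d)
    c=env.get_calibration(n); print(n,c,d.min(),d.max())
E
```

```text
{'time': np.float64(0.0), 'joints': array([ 1.219,  0.494,  1.346, -0.   ,  1.303, -0.095]), 'qd': array([-0.001, -0.001,  0.001,  0.002,  0.001, -0.   ]), 'effort': array([-0.0000e+00, -8.7882e+01, -3.8186e+01,  7.1000e-02,  5.3000e-02,
        0.0000e+00]), 'tcp_pos': array([0.158, 0.604, 0.179]), 'eef_rot': array([-3.14 , -0.   ,  2.886]), 'force': array([ 0.792, -0.031,  0.494]), 'ft_torque': array([ 0.01 ,  0.016, -0.048]), 'grip_force': np.float64(0.0), 'width': np.float64(0.091)}
top {'mtx': array([[450.12948846,   0.        , 262.08583157],
       [  0.        , 450.12948846, 193.99325043],
       [  0.        ,   0.        ,   1.        ]]), 'R': array([[-0.01538451, -0.99987934,  0.00214778],
       [-0.99363556,  0.01504865, -0.11163292],
       [ 0.11158713, -0.00385153, -0.99374719]]), 't': array([-1.98311200e-04,  4.65004502e-01,  1.20060532e+00])} 0.0 2.1064382
side {'mtx': array([[467.67502292,   0.        , 251.15629614],
       [  0.        , 467.67502292, 192.25905977],
       [  0.        ,   0.        ,   1.        ]]), 'R': array([[ 0.891991  , -0.45181952, -0.01453165],
       [-0.26124623, -0.48899024, -0.83224933],
       [ 0.36892066,  0.74615526, -0.55421104]]), 't': array([-0.39306851,  0.12610038,  1.04048175])} 0.0 3.8732681
```

View pics/top0.png

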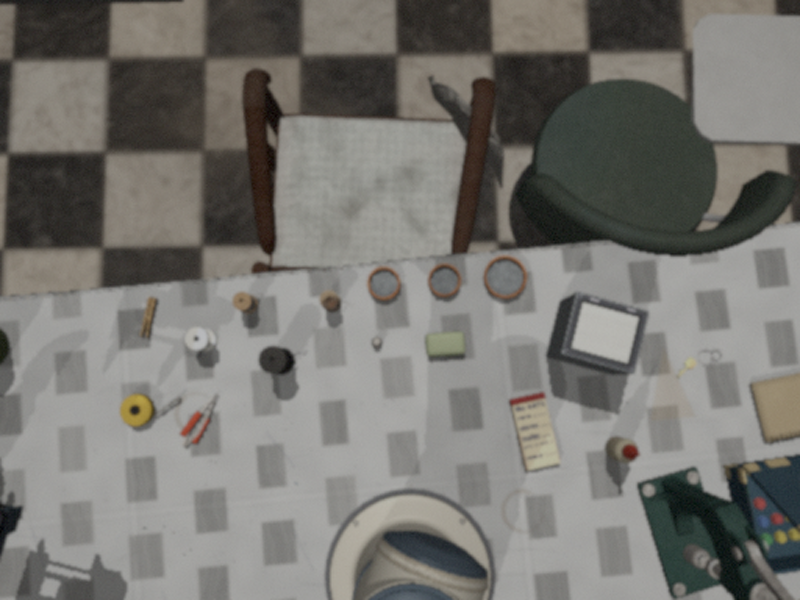

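View pics/side0.png

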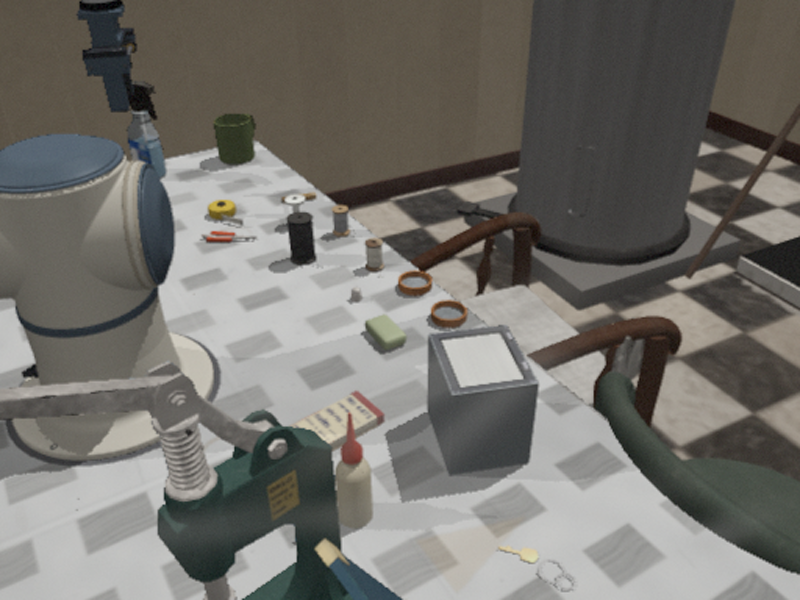

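The top view shows the bare spool at (196,338), small spools at (243,300) and (331,300), the tall spool at (276,360), narrow cups at (384,283) and (445,280), the wide cup at (505,278) and the bin lid at about (600,332). The side view shows the same things, except that the bin hides the wide cup.

```bash
python3 - <<'E'
import cv2,numpy as np
t=np.load("pics/top0.npz")['p'][:,:,::-1]; s=np.load("pics/side0.npz")['p'][:,:,::-1]
# top crop cols110-240 rows170-250 x6
a=cv2.resize(t[165:250,110:240],None,fx=6,fy=6,interpolation=cv2.INTER_CUBIC)
b=cv2.resize(t[155:250,230:360+60][:, :190],None,fx=4.2,fy=4.2,interpolation=cv2.INTER_CUBIC)
c=cv2.resize(s[115:215,160:300],None,fx=5.7,fy=5.7,interpolation=cv2.INTER_CUBIC)
for n,i in zip("abc",(a,b,c)): cv2.imwrite(f"pics/crop_{n}.png",i); print(i.shape)
E
```

```text
(510, 780, 3)
(399, 798, 3)
(570, 798, 3)
```

View pics/crop_a.png

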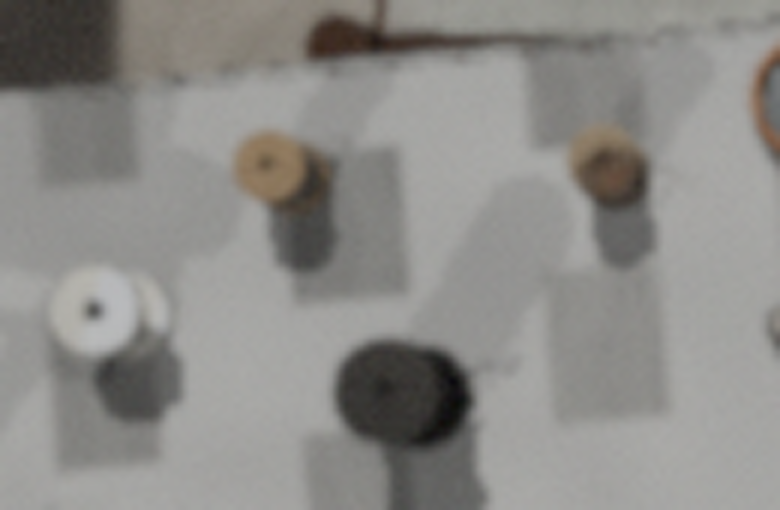

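View pics/crop_b.png

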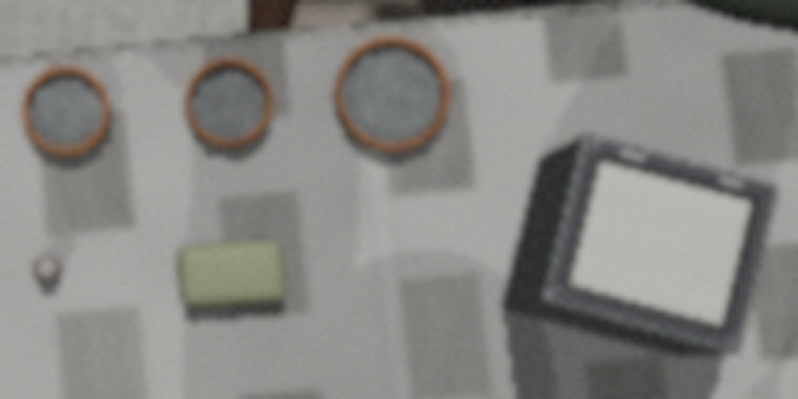

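View pics/crop_c.png

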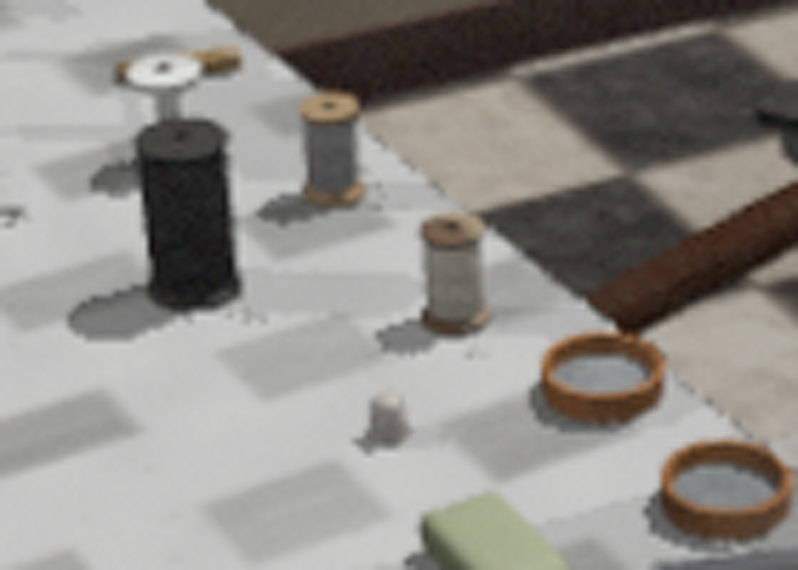

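The spool-top holes are clear. In crop a they are at bare (94,310), tall (385,388), grey (266,165) and brown (606,160). In crop c they are at (163,69), (183,134), (331,105) and (453,228). In crop b the cup rims centre at (66,112), (229,104) and (393,97), and the bin, which is turned, has its top corners at (590,137), (775,187), (737,350) and (548,298). Next I triangulate these and check them against depth.

```bash
cat > h.py <<'E'
import numpy as np,cv2
from station import env
C={n:env.get_calibration(n) for n in("top","side")}
def tri(a,b):
    P=[C[n]['mtx']@np.c_[C[n]['R'],C[n]['t']] for n in("top","side")]
    X=cv2.triangulatePoints(P[0],P[1],np.float64(a).reshape(2,1),np.float64(b).reshape(2,1))[:,0]; return X[:3]/X[3]
def atz(n,uv,z):
    c=C[n]; r=c['R'].T@np.linalg.solve(c['mtx'],[*uv,1]); o=-c['R'].T@c['t']; return o+r*(z-o[2])/r[2]
def cloud(n,d):
    c=C[n]; v,u=np.mgrid[:384,:512]; q=np.stack([u,v,np.ones_like(u)],-1)@np.linalg.inv(c['mtx']).T*d[...,None]
    return (q-c['t'])@c['R']
def px(uv,f,o): return (np.array(uv)+.5)/f-.5+o
E
python3 - <<'E'
from h import *
np.set_printoptions(precision=4,suppress=True)
A=lambda u:px(u,6,(110,165)); B=lambda u:px(u,4.2,(230,155)); S=lambda u:px(u,5.7,(160,115))
cl={n:cloud(n,np.load(f"pics/{n}0.npz")['d']) for n in("top","side")}
for n,a,s,h in(("bare",A((94,310)),S((163,69)),.056),("tall",A((385,388)),S((183,134)),.085),("grey",A((266,165)),S((331,105)),.052),("brown",A((606,160)),S((453,228)),.052),
  ("nc1",B((66,112)),S((603,366)),.016),("nc2",B((229,104)),S((725,474)),.016),("wide",B((393,97)),None,.016)):
    print(n,"top@h",atz("top",a,h)[:2], *( (tri(a,s),"side@h",atz("side",s,h)[:2]) if s is not None else ()))
    for k in cl:
        c=cl[k].reshape(-1,3); x=atz("top",a,h); m=(np.hypot(*(c[:,:2]-x[:2]).T)<.045)
        q=c[m]; q=q[q[:,2]>(h-.012)]
        if len(q): print("   depth",k,len(q),"mid",(np.percentile(q,3,0)+np.percentile(q,97,0))/2,"span",np.percentile(q,97,0)-np.percentile(q,3,0),"med",np.median(q,0))
p=np.array([atz("top",B(u),.13) for u in((590,137),(775,187),(737,350),(548,298))]);print("bin",p,p.mean(0),np.linalg.norm(np.diff(p,axis=0),axis=1))
f=px((480,360),1.5625,0);sb=[atz("side",px(u,1.5625,0),.13) for u in((429,339),(506,328),(535,383),(441,393))];print("side bin",np.array(sb),np.mean(sb,0))
for u in((660,245),(600,180)): 
  i=np.round(B(u)).astype(int);print("bin depth",cl['top'][i[1],i[0]])
for u in((180,245),(285,245),(282,305),(182,308)):print("soap",atz("top",B(u),.022)[:2])
print("thimble",atz("top",B((47,268)),.022)[:2])
E
```

```text
bare top@h [0.4079 0.3552] [0.4073 0.3557 0.0549] side@h [0.4059 0.3537]
   depth top 183 mid [0.4095 0.3533 0.0574] span [0.0344 0.0344 0.0092] med [0.4084 0.3531 0.0577]
   depth side 78 mid [0.4058 0.3506 0.0538] span [0.0358 0.0376 0.0071] med [0.4047 0.3474 0.0548]
tall top@h [0.3706 0.2213] [0.3701 0.2214 0.0855] side@h [0.37   0.2224]
   depth top 258 mid [0.3703 0.2192 0.0868] span [0.0391 0.0395 0.0085] med [0.371  0.2196 0.0868]
   depth side 150 mid [0.367  0.2169 0.08  ] span [0.0392 0.0397 0.0127] med [0.3657 0.2111 0.0836]
grey top@h [0.4715 0.2812] [0.4718 0.2815 0.0506] side@h [0.4709 0.2788]
   depth top 119 mid [0.4722 0.2786 0.0513] span [0.0278 0.0281 0.0142] med [0.4722 0.2786 0.0534]
   depth side 68 mid [0.469  0.2765 0.0469] span [0.0272 0.0316 0.0121] med [0.468  0.2717 0.0505]
brown top@h [0.4715 0.1301] [0.471  0.1304 0.0513] side@h [0.4699 0.1294]
   depth top 114 mid [0.4727 0.1304 0.053 ] span [0.0284 0.0279 0.0096] med [0.4729 0.131  0.0533]
   depth side 83 mid [0.4693 0.1291 0.0469] span [0.027  0.0268 0.0128] med [0.4695 0.1251 0.0508]
nc1 top@h [0.5
[... 474 characters left out ...]
.071   0.0107] span [0.0534 0.055  0.0127] med [ 0.5068 -0.0682  0.0083]
wide top@h [ 0.5087 -0.1766]
   depth top 585 mid [ 0.5115 -0.1767  0.0125] span [0.0693 0.0673 0.0162] med [ 0.5122 -0.1776  0.0087]
bin [[ 0.4662 -0.277   0.13  ]
 [ 0.4346 -0.3855  0.13  ]
 [ 0.3388 -0.358   0.13  ]
 [ 0.371  -0.2482  0.13  ]] [ 0.4026 -0.3172  0.13  ] [0.113  0.0997 0.1145]
side bin [[ 0.3641 -0.2557  0.13  ]
 [ 0.4618 -0.2811  0.13  ]
 [ 0.4302 -0.3864  0.13  ]
 [ 0.3261 -0.3512  0.13  ]] [ 0.3955 -0.3186  0.13  ]
bin depth [ 0.4009 -0.3153  0.1331]
bin depth [ 0.4417 -0.2808  0.1293]
soap [ 0.4131 -0.0348]
soap [ 0.412  -0.1028]
soap [ 0.3733 -0.0999]
soap [ 0.3723 -0.0353]
thimble [0.3995 0.0515]
```

Request:
jog_arm:
  rows:
    - [[0,0,0,0,0,-4.88],[0,0,0,0,0,-4.88],[0,0,0,0,0,-4.88],[-0.028,-0.028,0.008,0,0,0],[-0.028,-0.028,0.008,0,0,0],[-0.028,-0.028,0.008,0,0,0],[-0.028,-0.028,0.008,0,0,0],[-0.028,-0.028,0.008,0,0,0]]
  gripper: 0.08

```text
time: 0.77
tcp_pos: [0.2988, 0.4631, 0.1388]
eef_rot: [-3.141, -0.0, -3.141]
force: [1.2, 0.5, 0.5]
width: 0.0802
grip_force: 0.0
```

Request:
jog_arm:
  rows:
    - [[-0.022,-0.0216,0,0,0,0],[-0.022,-0.0216,0,0,0,0],[-0.022,-0.0216,0,0,0,0],[-0.022,-0.0216,0,0,0,0],[-0.022,-0.0216,0,0,0,0],[0,0,0.021,0,0,0],[0,0,0.021,0,0,0],[0,0,0.021,0,0,0]]

```text
time: 1.43
tcp_pos: [0.4086, 0.3561, 0.0756]
eef_rot: [3.141, 0.0, 3.14]
force: [-0.0, 0.0, -0.5]
width: 0.0801
grip_force: 0.0
```

Request:
jog_arm:
  rows:
    - [[0,-0.001,0.021,0,0,0],[0,0,0.021,0,0,0],[0,0,0,0,0,0],[0,0,0,0,0,0],[0,0,0,0,0,0],[0,0,0,0,0,0],[0,0,0,0,0,0],[0,0,0,0,0,0]]

```text
time: 2.1
tcp_pos: [0.4085, 0.3559, 0.0352]
eef_rot: [3.141, 0.001, 3.141]
force: [-1.2, 1.0, 0.6]
width: 0.0802
grip_force: 0.0
```

Request:
jog_arm:
  rows:
    - [[0,0,0,0,0,0],[0,0,0,0,0,0],[0,0,0,0,0,0],[0,0,0,0,0,0],[0,0,0,0,0,0],[0,0,0,0,0,0],[0,0,0,0,0,0],[0,0,0,0,0,0]]
  gripper: 0.03
  grip_force: 15

```text
time: 2.77
tcp_pos: [0.408, 0.3556, 0.0343]
eef_rot: [-3.142, -0.0, 3.141]
force: [-0.5, 0.4, 0.6]
width: 0.0309
grip_force: 0.0
```

```bash
python3 - <<'E'
from h import *
s=env.sense();print(s['width'],s['grip_force'],s['time'])
o=[]
for n,(r,c) in(("top",(150,80)),("side",(70,130))):
    p,d=env.camera(n); o.append(cv2.resize(p[r:r+130,c:c+130,::-1],(400,400),interpolation=cv2.INTER_CUBIC))
cv2.imwrite("pics/g1.png",np.hstack(o))
E
```

```text
0.030940641620809648 0.0 2.7667
```

View pics/g1.png

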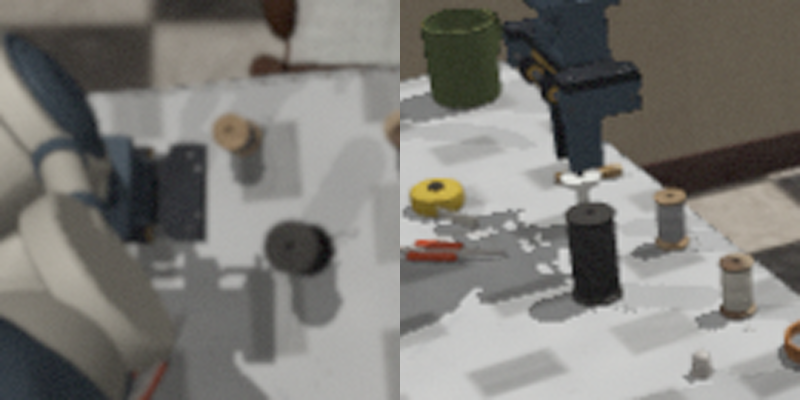

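```bash
python3 - <<'E'
from h import *
p,d=env.camera("side"); cv2.imwrite("pics/g2.png",cv2.resize(p[75:160,150:240,::-1],None,fx=7,fy=7,interpolation=cv2.INTER_CUBIC))
s=env.sense();c=C['side']
for z in(s['tcp_pos'],[.408,.355,.056],[.408,.355,0]): q=c['mtx']@(c['R']@z+c['t']);print((q[:2]/q[2]-[150,75])*7)
E
```

```text
[274.83375934 404.10532218]
[270.75694558 359.71988386]
[281.90972622 474.34800058]
```

View pics/g2.png

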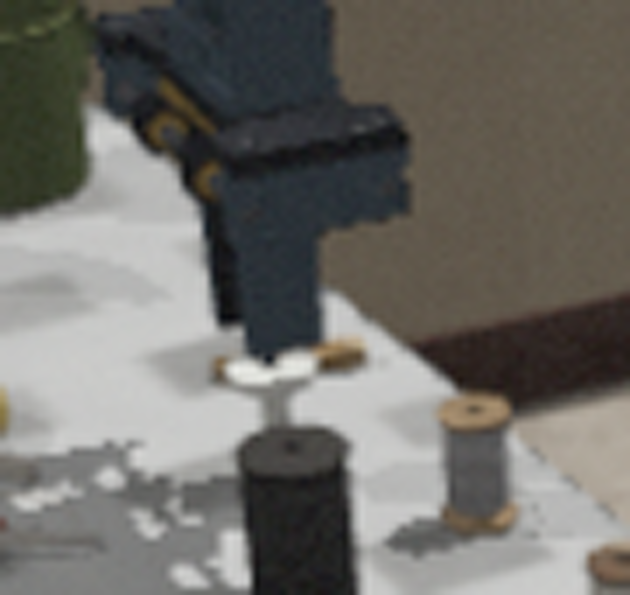

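```bash
python3 - <<'E'
from h import *
print(env.grip_depth,[k for k in dir(env) if k[0]!='_'],env.sense())
for u in((248,357),(270,362),(322,345)):
  uv=px(u,7,(150,75))
  for z in(.034,.045,.055,.06,.065,.07): print(z,atz("side",uv,z).round(4),end=' ')
  print()
p,d=env.camera("side");cl=cloud("side",d)
for r in range(112,134,2): print(r,cl[r,186:194:2].round(3).tolist())
E
```

```text
0.0188 ['PlanningError', 'camera', 'close_job', 'get_calibration', 'grip_depth', 'sense'] {'time': 2.9167, 'joints': array([ 6.06435906e-01,  5.67316989e-01,  1.70580147e+00, -2.22966877e-05,
        8.68465188e-01, -9.63976326e-01]), 'qd': array([-1.56005386e-04, -5.47520772e-04,  3.81842048e-05,  3.78045210e-04,
       -5.54437831e-04, -3.30903297e-04]), 'effort': array([-7.32377466e-04, -8.07128334e+01, -2.44085580e+01,  1.06943847e-02,
        8.55841907e-02, -4.60130025e-05]), 'tcp_pos': array([0.40807987, 0.35558108, 0.03432916]), 'eef_rot': array([-3.14158381e+00,  1.71027825e-05,  3.14122296e+00]), 'force': array([-0.53570665, -0.16063769,  1.43467434]), 'ft_torque': array([-0.01912918,  0.01005027,  0.00620468]), 'grip_force': 0.0, 'width': 0.030354565699326545}
0.034 [0.4143 0.4105 0.034 ] 0.045 [0.4072 0.3881 0.045 ] 0.055 [0.4007 0.3678 0.055 ] 0.06 [0.3975 0.3577 0.06  ] 0.065 [0.3943 0.3476 0.065 ] 0.07 [0.3911 0.3374 0.07  ] 
0.034 [0.4213 0.4008 0.034 ] 0.045 [0.414  0.3786 0.045 ] 0.055 [0.4075 0.3585 0.055 ] 0.06 [0.4042 0.3484 0.06  ] 0.065 [0.4009 0.3383 0.065 ] 0
[... 557 characters left out ...]
 0.095], [0.412, 0.329, 0.093]]
120 [[0.393, 0.328, 0.092], [0.398, 0.326, 0.091], [0.406, 0.329, 0.088], [0.412, 0.329, 0.087]]
122 [[0.392, 0.328, 0.085], [0.4, 0.334, 0.081], [0.406, 0.331, 0.081], [0.413, 0.336, 0.077]]
124 [[0.392, 0.33, 0.078], [0.397, 0.325, 0.079], [0.405, 0.33, 0.075], [0.411, 0.33, 0.074]]
126 [[0.392, 0.33, 0.071], [0.398, 0.329, 0.07], [0.411, 0.352, 0.058], [0.418, 0.354, 0.055]]
128 [[0.398, 0.351, 0.055], [0.403, 0.347, 0.055], [0.407, 0.34, 0.057], [0.414, 0.341, 0.055]]
130 [[0.393, 0.338, 0.055], [0.398, 0.333, 0.056], [0.404, 0.334, 0.054], [0.41, 0.332, 0.053]]
132 [[0.422, 0.432, -0.0], [0.402, 0.35, 0.041], [0.408, 0.347, 0.041], [0.441, 0.428, -0.003]]
```

The fingers closed above the flange. In the side view their lower ends stand at z about 0.065–0.07, although the reported TCP z is 0.034. I'll open, go down a little and measure this offset from the camera.

Request:
jog_arm:
  rows:
    - [[0,0,0,0,0,0],[0,0,0,0,0,0],[0,0,0,0,0,0],[0,0,0,0,0,0],[0,0,0.004,0,0,0],[0,0,0.004,0,0,0],[0,0,0.004,0,0,0],[0,0,0,0,0,0]]
  gripper: 0.07

```text
time: 3.63
tcp_pos: [0.4076, 0.3553, 0.0213]
eef_rot: [-3.141, -0.001, 3.141]
force: [-1.1, -0.5, -0.4]
width: 0.0702
grip_force: 0.0
```

```bash
python3 - <<'E'
from h import *
p,d=env.camera("side"); cv2.imwrite("pics/g3.png",cv2.resize(p[75:160,150:240,::-1],None,fx=7,fy=7,interpolation=cv2.INTER_CUBIC))
s=env.sense();print(s['tcp_pos'],s['force'],s['width'])
cl=cloud("side",d)
q=cl.reshape(-1,3); m=(abs(q[:,0]-.408)<.025)&(abs(q[:,1]-.355)<.07)&(q[:,2]>.03)&(q[:,2]<.11)
q=q[m]
for lo in np.arange(.29,.43,.01):
  k=q[(q[:,1]>=lo)&(q[:,1]<lo+.01)]
  if len(k): print(round(lo,2),len(k),k[:,2].min().round(3),k[:,2].max().round(3),k[:,0].min().round(3),k[:,0].max().round(3))
E
```

```text
[0.40773334 0.35536802 0.0217294 ] [-0.20030639 -0.09703677  0.09065462] 0.07013178596199994
0.29 1 0.107 0.107 0.405 0.405
0.3 129 0.058 0.109 0.389 0.424
0.31 57 0.056 0.102 0.389 0.423
0.33 4 0.051 0.058 0.391 0.396
0.34 17 0.031 0.057 0.385 0.408
0.35 13 0.031 0.056 0.387 0.412
0.36 7 0.054 0.057 0.394 0.404
0.38 53 0.056 0.11 0.387 0.412
0.39 48 0.056 0.109 0.389 0.413
0.4 1 0.092 0.092 0.391 0.391
```

View pics/g3.png

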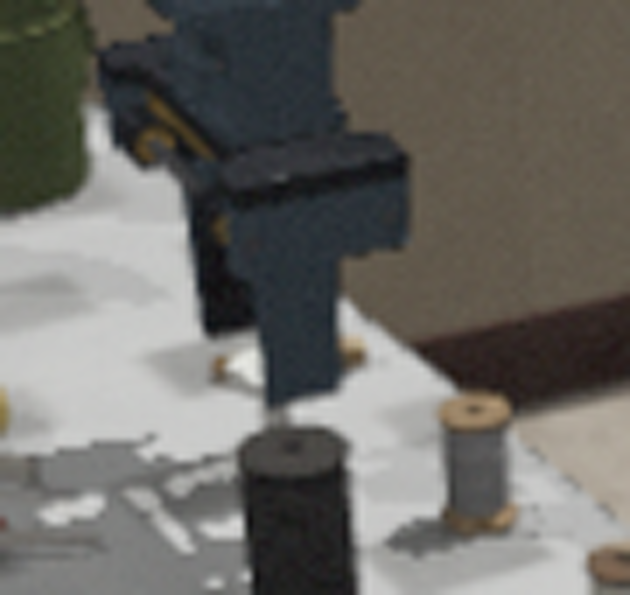

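Finger bottoms are at z≈0.056 with the reported TCP at 0.0217, so real tips stand about 34 mm above the reported TCP. The lateral position agrees. I'll go down another 20 mm and check the force.

Request:
jog_arm:
  rows:
    - [[0,0,0.005,0,0,0],[0,0,0.005,0,0,0],[0,0,0.005,0,0,0],[0,0,0.005,0,0,0],[0,0,0,0,0,0],[0,0,0,0,0,0],[0,0,0,0,0,0],[0,0,0,0,0,0]]

```text
time: 4.35
tcp_pos: [0.4082, 0.3557, 0.0025]
eef_rot: [3.141, 0.0, 3.141]
force: [0.3, 0.2, -0.3]
width: 0.0702
grip_force: 0.0
```

Request:
jog_arm:
  rows:
    - [[0,0,0,0,0,0],[0,0,0,0,0,0],[0,0,0,0,0,0],[0,0,0,0,0,0],[0,0,0,0,0,0],[0,0,0,0,0,0],[0,0,0,0,0,0],[0,0,0,0,0,0]]
  gripper: 0.03
  grip_force: 15

```text
time: 5.02
tcp_pos: [0.4081, 0.3556, 0.0023]
eef_rot: [3.142, 0.0, 3.141]
force: [-0.3, -0.4, 0.4]
width: 0.039
grip_force: 15.0
```

Gripped at width 0.039 with 15 N. I lift and carry it to the bin.

Request:
jog_arm:
  rows:
    - [[0,0,-0.02,0,0,0],[0,0,-0.04,0,0,0],[0,0,-0.04,0,0,0],[0,0,-0.04,0,0,0],[0,-0.02,-0.02,0,0,0],[0,-0.037,0,0,0,0],[0,-0.037,0,0,0,0],[0,-0.037,0,0,0,0]]

```text
time: 5.68
tcp_pos: [0.4077, 0.2235, 0.1627]
eef_rot: [3.141, 0.001, -3.141]
force: [0.7, -1.2, 0.0]
width: 0.0393
grip_force: 15.0
```

Request:
jog_arm:
  rows:
    - [[0,-0.037,0,0,0,0],[0,-0.037,0,0,0,0],[0,-0.037,0,0,0,0],[0,-0.037,0,0,0,0],[0,-0.037,0,0,0,0],[0,-0.037,0,0,0,0],[0,-0.037,0,0,0,0],[0,-0.037,0,0,0,0]]

```text
time: 6.35
tcp_pos: [0.4075, -0.0732, 0.1624]
eef_rot: [-3.142, 0.0, 3.141]
force: [1.4, 0.7, -0.4]
width: 0.0396
grip_force: 15.0
```

Request:
jog_arm:
  rows:
    - [[0.0022,-0.0347,0,0,0,0],[0.0022,-0.0347,0,0,0,0],[0.0022,-0.0347,0,0,0,0],[0.0022,-0.0347,0,0,0,0],[0.0022,-0.0347,0,0,0,0],[0.0022,-0.0347,0,0,0,0],[0.0022,-0.0347,0,0,0,0],[0,0,0,0,0,5.43]]

```text
time: 7.02
tcp_pos: [0.3925, -0.32, 0.1624]
eef_rot: [-3.139, 0.001, 3.047]
force: [-0.2, 0.8, -0.6]
width: 0.0395
grip_force: 15.0
```

Request:
jog_arm:
  rows:
    - [[0,0,0,0,0,5.43],[0,0,0,0,0,5.43],[0,0,0,0,0,0],[0,0,0,0,0,0],[0,0,0,0,0,0],[0,0,0,0,0,0],[0,0,0,0,0,0],[0,0,0,0,0,0]]

```text
time: 7.68
tcp_pos: [0.3926, -0.3142, 0.1623]
eef_rot: [-3.142, 0.0, 2.858]
force: [-0.4, -0.2, -0.4]
width: 0.0394
grip_force: 15.0
```

```bash
python3 - <<'E'
from h import *
p,d=env.camera("side"); q,_=env.camera("top")
cv2.imwrite("pics/b1.png",np.hstack([cv2.resize(p[150:330,230:370,::-1],(390,500),interpolation=cv2.INTER_CUBIC),cv2.resize(q[140:270,310:440,::-1],(400,500))]))
s=env.sense();print(s['tcp_pos'],s['eef_rot'],s['joints'])
E
```

```text
[ 0.39250364 -0.31425632  0.16234259] [-3.14155556e+00  4.35774601e-05  2.85764036e+00] [-7.93939477e-01  3.42627103e-01  1.66382665e+00 -1.22428389e-05
  1.13508276e+00 -2.08077834e+00]
```

View pics/b1.png

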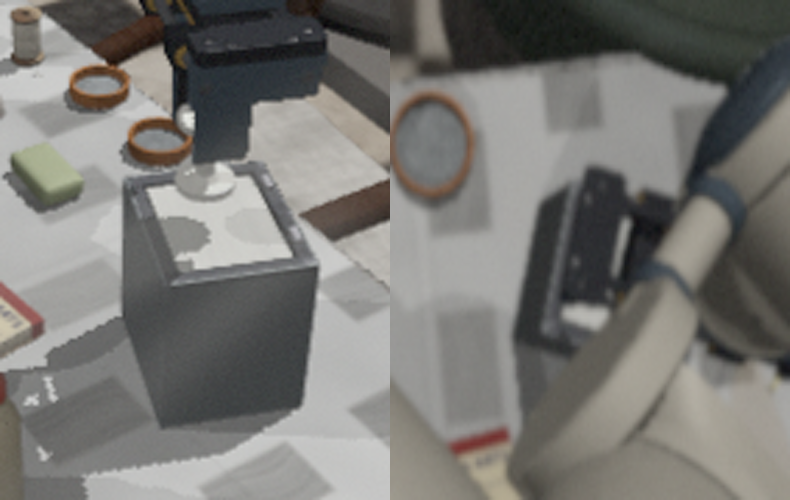

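```bash
python3 - <<'E'
from h import *
u=(303.6,216.8)
print(atz("side",u,.160),atz("side",u,.163),atz("side",u,.166))
# lid panel & outer corners in the side view
k=lambda a:(a[0]/2.786+230,a[1]/2.778+150)
print("outer",[atz("side",k(a),.13).round(4) for a in((125,180),(262,163),(316,265),(163,277))])
E
```

```text
[ 0.39143408 -0.31590501  0.16      ] [ 0.38915605 -0.31925689  0.163     ] [ 0.38687801 -0.32260876  0.166     ]
outer [array([ 0.3681, -0.2504,  0.13  ]), array([ 0.4646, -0.2785,  0.13  ]), array([ 0.4313, -0.3884,  0.13  ]), array([ 0.3384, -0.3527,  0.13  ])]
```

The foot is over the bin at (0.391,-0.316), as intended. I push down 85 mm.

Request:
jog_arm:
  rows:
    - [[0,-0.0015,0.01,0,0,0],[0,0,0.01,0,0,0],[0,0,0.01,0,0,0],[0,0,0.01,0,0,0],[0,0,0.012,0,0,0],[0,0,0.012,0,0,0],[0,0,0.012,0,0,0],[0,0,0.01,0,0,0]]

```text
time: 8.45
tcp_pos: [0.3917, -0.3155, 0.0749]
eef_rot: [3.141, -0.001, 2.857]
force: [0.6, 0.1, -0.0]
width: 0.0391
grip_force: 15.0
```

Request:
jog_arm:
  rows:
    - [[0,0,0,0,0,0],[0,0,0,0,0,0],[0,0,0,0,0,0],[0,0,0,0,0,0],[0,0,0,0,0,0],[0,0,0,0,0,0],[0,0,0,0,0,0],[0,0,0,0,0,0]]

```text
time: 9.12
tcp_pos: [0.3922, -0.3159, 0.0765]
eef_rot: [-3.141, 0.0, 2.857]
force: [-0.2, -0.4, 0.1]
width: 0.0392
grip_force: 15.0
```

Request:
jog_arm:
  rows:
    - [[0,0,0,0,0,0],[0,0,0,0,0,0],[0,0,0,0,0,0],[0,0,0,0,0,0],[0,0,0,0,0,0],[0,0,0,0,0,0],[0,0,0,0,0,0],[0,0,0,0,0,0]]
  gripper: 0.056

```text
time: 9.78
tcp_pos: [0.3921, -0.3157, 0.0763]
eef_rot: [-3.142, 0.0, 2.857]
force: [-0.9, 0.2, -0.5]
width: 0.0562
grip_force: 0.1
```

Request:
jog_arm:
  rows:
    - [[0,0,-0.01,0,0,0],[0,0,-0.02,0,0,0],[0,0,-0.02,0,0,0],[0,0,-0.02,0,0,0],[0,0,-0.02,0,0,0],[0,0,0,0,0,-5.43],[0,0,0,0,0,-5.43],[0,0,0,0,0,-5.43]]

```text
time: 10.45
tcp_pos: [0.3922, -0.3158, 0.1667]
eef_rot: [-3.141, 0.001, -3.137]
force: [0.0, 0.4, -0.9]
width: 0.0564
grip_force: 0.0
```

Request:
jog_arm:
  rows:
    - [[0,0.037,0,0,0,0],[0,0.037,0,0,0,0],[0,0.037,0,0,0,0],[0,0.037,0,0,0,0],[0,0.037,0,0,0,0],[0,0.037,0,0,0,0],[0,0.037,0,0,0,0],[0,0.037,0,0,0,0]]
  gripper: 0.08

```text
time: 11.12
tcp_pos: [0.3917, -0.0181, 0.1665]
eef_rot: [-3.142, 0.0, 3.141]
force: [0.7, -0.5, -0.7]
width: 0.0801
grip_force: 0.0
```

```bash
python3 - <<'E'
from h import *
p,d=env.camera("side"); q,e=env.camera("top")
cv2.imwrite("pics/b2.png",np.hstack([cv2.resize(p[190:310,240:370,::-1],(430,400),interpolation=cv2.INTER_CUBIC),cv2.resize(q[160:250,330:425,::-1],(360,400))]))
s=env.sense();print(s['tcp_pos'],s['eef_rot'],s['time'],s['width'])
E
```

```text
[ 0.39129733 -0.01539669  0.1663564 ] [ 3.14054538e+00 -4.13109616e-04 -3.13697851e+00] 11.2167 0.07995035580494848
```

View pics/b2.png

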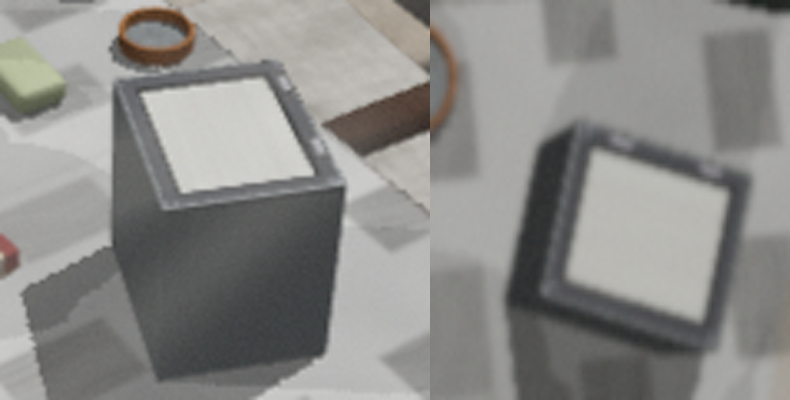

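The flap has closed again and the spool is not on the lid or around it, so it dropped inside. Next is the tall spool.

Request:
jog_arm:
  rows:
    - [[0.003,0.0337,0.005,0,0,0],[0.003,0.0337,0.005,0,0,0],[0.003,0.0337,0.01,0,0,0],[0.003,0.0337,0.01,0,0,0],[0.003,0.0337,0.01,0,0,0],[0.003,0.0337,0.01,0,0,0],[0.003,0.0337,0.01,0,0,0],[0,0,0,0,0,0]]

```text
time: 11.88
tcp_pos: [0.3704, 0.2202, 0.105]
eef_rot: [3.141, -0.001, -3.139]
force: [-0.8, -1.2, -0.6]
width: 0.0799
grip_force: 0.0
```

Request:
jog_arm:
  rows:
    - [[0,0,0.014,0,0,0],[0,0,0.014,0,0,0],[0,0,0.014,0,0,0],[0,0,0.014,0,0,0],[0,0,0.014,0,0,0],[0,0,0.006,0,0,0],[0,0,0,0,0,0],[0,0,0,0,0,0]]

```text
time: 12.55
tcp_pos: [0.3713, 0.2159, 0.0305]
eef_rot: [-3.141, -0.0, 3.141]
force: [0.4, 0.5, 1.0]
width: 0.0803
grip_force: 0.0
```

Request:
jog_arm:
  rows:
    - [[0,0,0,0,0,0],[0,0,0,0,0,0],[0,0,0,0,0,0],[0,0,0,0,0,0],[0,0,0,0,0,0],[0,0,0,0,0,0],[0,0,0,0,0,0],[0,0,0,0,0,0]]
  gripper: 0.035
  grip_force: 15

```text
time: 13.22
tcp_pos: [0.3713, 0.2162, 0.0304]
eef_rot: [3.141, 0.0, 3.141]
force: [-0.2, 0.6, 3.0]
width: 0.0435
grip_force: 15.0
```

The width is 0.0435, less than the 48 mm flange, so I look.

```bash
python3 - <<'E'
from h import *
p,d=env.camera("side"); cv2.imwrite("pics/t1.png",cv2.resize(p[80:180,150:250,::-1],None,fx=6,fy=6,interpolation=cv2.INTER_CUBIC))
s=env.sense();print(s['tcp_pos'],s['force'],s['width'],s['ft_torque'])
E
```

```text
[0.37132031 0.21623479 0.03039536] [-1.03471291  1.0121881   2.78101234] 0.04343309293440337 [ 0.17934228  0.02256699 -0.03120245]
```

View pics/t1.png

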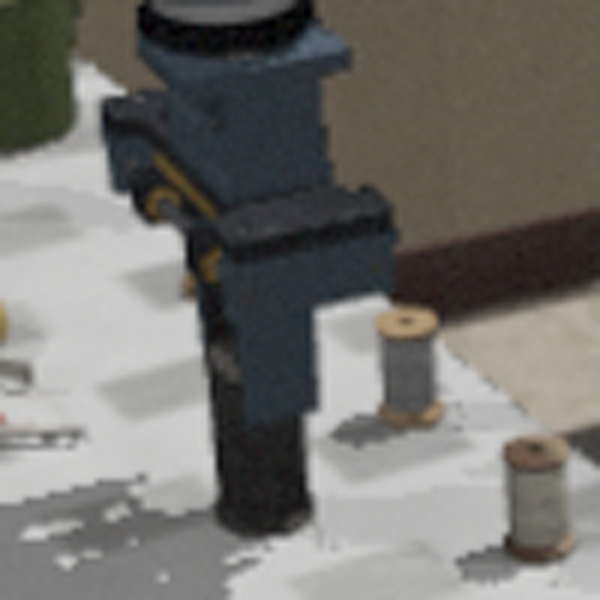

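The spool looks upright, and re-measuring the earlier crop puts its flange near 44–45 mm, so the grip fits. I lift and carry it to the wide cup.

Request:
jog_arm:
  rows:
    - [[0,0,-0.01,0,0,0],[0,0,-0.025,0,0,0],[0,0,-0.025,0,0,0],[0,0,-0.02,0,0,0],[-0.0126,-0.0357,0,0,0,0],[-0.0126,-0.0357,0,0,0,0],[-0.0126,-0.0357,0,0,0,0],[-0.0126,-0.0357,0,0,0,0]]

```text
time: 13.93
tcp_pos: [0.4217, 0.0718, 0.1104]
eef_rot: [-3.142, 0.0, -3.141]
force: [1.3, 0.0, -0.6]
width: 0.0433
grip_force: 15.0
```

Request:
jog_arm:
  rows:
    - [[-0.0126,-0.0357,0,0,0,0],[-0.0126,-0.0357,0,0,0,0],[-0.0126,-0.0357,0,0,0,0],[-0.0126,-0.0357,0,0,0,0],[-0.0126,-0.0357,0,0,0,0],[-0.0126,-0.0357,0,0,0,0],[-0.0126,-0.0357,0,0,0,0],[0,0,0,0,0,0]]

```text
time: 14.6
tcp_pos: [0.5122, -0.1826, 0.1103]
eef_rot: [-3.139, 0.003, 3.138]
force: [-0.7, -0.1, -1.1]
width: 0.0431
grip_force: 15.0
```

Request:
jog_arm:
  rows:
    - [[0,0,0.01,0,0,0],[0,0,0.01,0,0,0],[0,0,0.01,0,0,0],[0,0,0.01,0,0,0],[0,0,0,0,0,0],[0,0,0,0,0,0],[0,0,0,0,0,0],[0,0,0,0,0,0]]

```text
time: 15.27
tcp_pos: [0.51, -0.1765, 0.0707]
eef_rot: [-3.141, 0.001, -3.142]
force: [-0.1, -0.2, -0.4]
width: 0.0436
grip_force: 15.0
```

```bash
python3 - <<'E'
from h import *
s=env.sense();print(s['tcp_pos'],s['force'],s['width'])
p,d=env.camera("side"); q,e=env.camera("top")
cv2.imwrite("pics/t2.png",np.hstack([cv2.resize(p[100:240,220:340,::-1],(430,500),interpolation=cv2.INTER_CUBIC),cv2.resize(q[130:250,260:360,::-1],(370,500))]))
E
```

```text
[ 0.51000261 -0.17648776  0.07072699] [-0.12042558 -0.16028108 -0.39174353] 0.043583595081075954
```

View pics/t2.png

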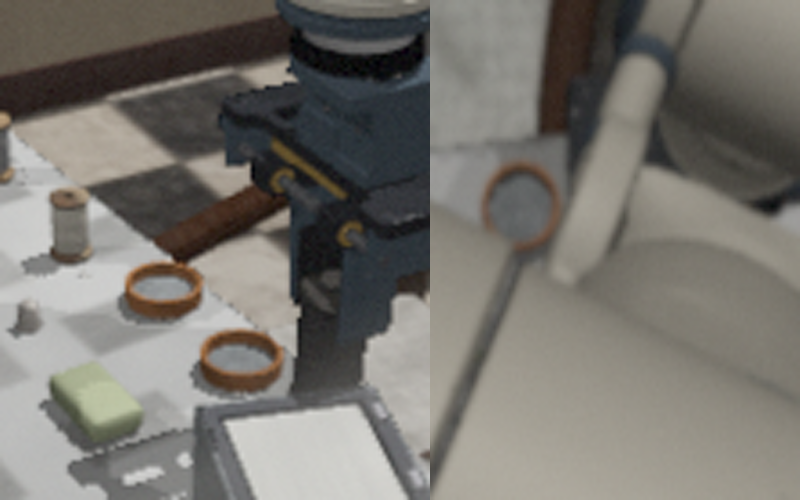

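The spool hangs vertically over the wide cup with the TCP on target. I lower it.

Request:
jog_arm:
  rows:
    - [[0,0,0.008,0,0,0],[0,0,0.008,0,0,0],[0,0,0.008,0,0,0],[0,0,0.006,0,0,0],[0,0,0.002,0,0,0],[0,0,0.002,0,0,0],[0,0,0.001,0,0,0],[0,0,0,0,0,0]]

```text
time: 16.03
tcp_pos: [0.51, -0.1766, 0.0355]
eef_rot: [3.142, 0.0, 3.141]
force: [-0.3, 1.8, 2.5]
width: 0.0436
grip_force: 15.0
```

Contact shows (2.5 N) at the expected height. I release it, lift, and move toward the brown spool.

Request:
jog_arm:
  rows:
    - [[0,0,0,0,0,0],[0,0,0,0,0,0],[0,0,0,0,0,0],[0,0,0,0,0,0],[0,0,0,0,0,0],[0,0,0,0,0,0],[0,0,0,0,0,0],[0,0,0,0,0,0]]
  gripper: 0.07

```text
time: 16.7
tcp_pos: [0.5097, -0.1766, 0.0353]
eef_rot: [-3.142, -0.0, 3.141]
force: [-0.1, 0.0, -0.6]
width: 0.07
grip_force: 0.0
```

Request:
jog_arm:
  rows:
    - [[0,0,-0.01,0,0,0],[0,0,-0.015,0,0,0],[0,0,-0.02,0,0,0],[0,0,-0.025,0,0,0],[0.003,0.0383,0,0,0,0],[0.003,0.0383,0,0,0,0],[0.003,0.0383,0,0,0,0],[0.003,0.0383,0,0,0,0]]

```text
time: 17.37
tcp_pos: [0.4975, -0.022, 0.1063]
eef_rot: [-3.141, 0.001, 3.14]
force: [0.3, 1.2, -0.5]
width: 0.0698
grip_force: 0.0
```

Request:
jog_arm:
  rows:
    - [[0.006,0.0383,0,0,0,0],[0.006,0.0383,0,0,0,0],[0.006,0.0383,0,0,0,0],[0.0085,0.0383,0,0,0,0],[0,0,0.02,0,0,0],[0,0,0.02,0,0,0],[0,0,0,0,0,0],[0,0,0,0,0,0]]

```text
time: 18.03
tcp_pos: [0.4708, 0.1298, 0.0655]
eef_rot: [-3.141, -0.002, 3.141]
force: [0.7, 0.1, 0.5]
width: 0.0698
grip_force: 0.0
```

```bash
python3 - <<'E'
from h import *
s=env.sense();print(s['tcp_pos'],s['force'],s['width'])
q,e=env.camera("top"); c=cloud("top",e).reshape(-1,3)
def top(x,y,lo,hi,r=.04):
    m=(np.hypot(c[:,0]-x,c[:,1]-y)<r)&(c[:,2]>lo)&(c[:,2]<hi); k=c[m]; print(len(k),((np.percentile(k,3,0)+np.percentile(k,97,0))/2).round(4),np.median(k,0).round(4), (np.ptp(k,0)).round(3)) if len(k) else print("none")
top(.51,-.177,.075,.11)
p,_=env.camera("side")
cv2.imwrite("pics/t3.png",np.hstack([cv2.resize(p[110:240,210:340,::-1],(400,400),interpolation=cv2.INTER_CUBIC),cv2.resize(q[140:240,240:340,::-1],(400,400))]))
E
```

```text
[0.47078753 0.12976477 0.06552583] [0.72475516 0.06472241 0.46647026] 0.06980112478905791
254 [ 0.5085 -0.1723  0.0895] [ 0.5076 -0.1722  0.0915] [0.045 0.045 0.02 ]
```

View pics/t3.png

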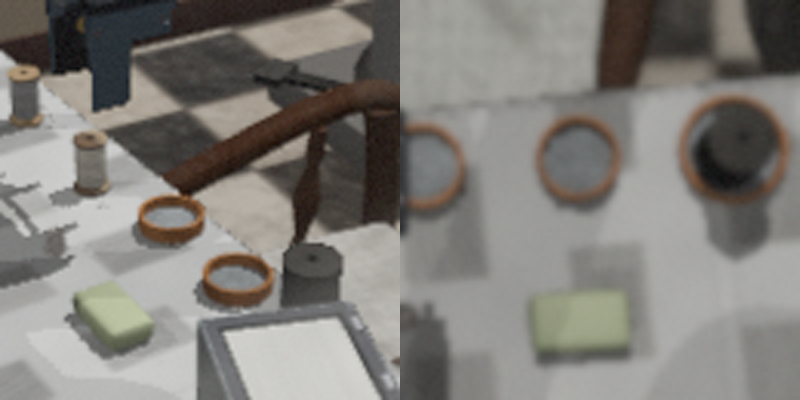

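The tall spool stands upright in the wide cup, about 5 mm off centre with its top at z≈0.09. Now I grasp the brown spool.

Request:
jog_arm:
  rows:
    - [[0,0,0.014,0,0,0],[0,0,0.014,0,0,0],[0,0,0.014,0,0,0],[0,0,0.014,0,0,0],[0,0,0.0115,0,0,0],[0,0,0,0,0,0],[0,0,0,0,0,0],[0,0,0,0,0,0]]

```text
time: 18.8
tcp_pos: [0.4721, 0.1297, -0.0011]
eef_rot: [3.141, 0.001, 3.141]
force: [-0.7, 0.2, 0.5]
width: 0.07
grip_force: 0.0
```

Request:
jog_arm:
  rows:
    - [[0,0,0,0,0,0],[0,0,0,0,0,0],[0,0,0,0,0,0],[0,0,0,0,0,0],[0,0,0,0,0,0],[0,0,0,0,0,0],[0,0,0,0,0,0],[0,0,0,0,0,0]]
  gripper: 0.024
  grip_force: 12

```text
time: 19.47
tcp_pos: [0.4713, 0.1299, -0.0022]
eef_rot: [3.142, 0.0, 3.141]
force: [-0.4, 1.6, 1.2]
width: 0.029
grip_force: 12.0
```

Request:
jog_arm:
  rows:
    - [[0,0,-0.015,0,0,0],[0,0,-0.02,0,0,0],[0,0,-0.02,0,0,0],[-0.0103,-0.0306,0,0,0,0],[-0.0103,-0.0306,0,0,0,0],[-0.0103,-0.0306,0,0,0,0],[0,0,0,0,0,0],[0,0,0,0,0,0]]

```text
time: 20.13
tcp_pos: [0.5025, 0.0367, 0.0528]
eef_rot: [-3.142, 0.0, 3.139]
force: [0.2, 1.1, -0.6]
width: 0.0292
grip_force: 12.0
```

Request:
jog_arm:
  rows:
    - [[0,0,0,0,0,0],[0,0,0,0,0,0],[0,0,0,0,0,0],[0,0,0,0,0,0],[0,0,0,0,0,0],[0,0,0.01,0,0,0],[0,0,0.01,0,0,0],[0,0,0,0,0,0]]

```text
time: 20.8
tcp_pos: [0.5009, 0.0382, 0.0307]
eef_rot: [3.141, -0.003, 3.141]
force: [-0.5, -1.6, -0.9]
width: 0.029
grip_force: 12.0
```

```bash
python3 - <<'E'
from h import *
s=env.sense();print(s['tcp_pos'],s['force'],s['width'])
p,_=env.camera("side")
cv2.imwrite("pics/s1.png",cv2.resize(p[90:210,190:310,::-1],(600,600),interpolation=cv2.INTER_CUBIC))
E
```

```text
[0.50092681 0.03816933 0.03074796] [-0.53139252 -1.58994342 -0.90203266] 0.028983120894799836
```

View pics/s1.png

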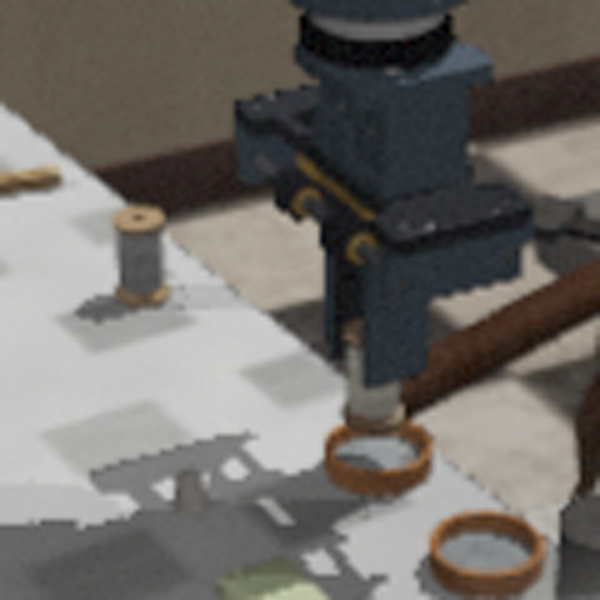

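The spool hangs upright over narrow cup 1, rim near (378,455). I lower it and release.

Request:
jog_arm:
  rows:
    - [[0,0,0.008,0,0,0],[0,0,0.008,0,0,0],[0,0,0.005,0,0,0],[0,0,0.003,0,0,0],[0,0,0.002,0,0,0],[0,0,0.0015,0,0,0],[0,0,0,0,0,0],[0,0,0,0,0,0]]

```text
time: 21.52
tcp_pos: [0.5023, 0.038, 0.0054]
eef_rot: [-3.142, 0.0, 3.141]
force: [-0.1, -0.2, 0.0]
width: 0.0293
grip_force: 12.0
```

Request:
jog_arm:
  rows:
    - [[0,0,0.001,0,0,0],[0,0,0.001,0,0,0],[0,0,0.0007,0,0,0],[0,0,0,0,0,0],[0,0,0,0,0,0],[0,0,0,0,0,0],[0,0,0,0,0,0],[0,0,0,0,0,0]]

```text
time: 22.18
tcp_pos: [0.5022, 0.0381, 0.0027]
eef_rot: [3.142, 0.0, 3.141]
force: [-0.4, -0.0, 3.5]
width: 0.029
grip_force: 12.0
```

Request:
jog_arm:
  rows:
    - [[0,0,0,0,0,0],[0,0,0,0,0,0],[0,0,0,0,0,0],[0,0,0,0,0,0],[0,0,0,0,0,0],[0,0,0,0,0,0],[0,0,0,0,0,0],[0,0,0,0,0,0]]
  gripper: 0.06

```text
time: 22.85
tcp_pos: [0.5021, 0.038, 0.0026]
eef_rot: [-3.142, 0.0, 3.141]
force: [-0.3, 0.7, 0.0]
width: 0.06
grip_force: 0.0
```

Request:
jog_arm:
  rows:
    - [[0,0,-0.01,0,0,0],[0,0,-0.015,0,0,0],[0,0,-0.02,0,0,0],[0,0,-0.015,0,0,0],[0.0043,0.0346,0,0,0,0],[0.0043,0.0346,0,0,0,0],[0.0043,0.0346,0,0,0,0],[0.0043,0.0346,0,0,0,0]]

```text
time: 23.52
tcp_pos: [0.4848, 0.1778, 0.0636]
eef_rot: [3.141, 0.001, 3.141]
force: [0.9, -0.3, 0.5]
width: 0.06
grip_force: 0.0
```

Request:
jog_arm:
  rows:
    - [[0.0043,0.0346,0,0,0,0],[0.0043,0.0346,0,0,0,0],[0.0043,0.0346,0,0,0,0],[0,0,0,0,0,0],[0,0,0,0,0,0],[0,0,0,0,0,0],[0,0,0,0,0,0],[0,0,0,0,0,0]]
  gripper: 0.07

```text
time: 24.18
tcp_pos: [0.4723, 0.2792, 0.0628]
eef_rot: [-3.141, -0.0, 3.14]
force: [-0.8, 0.3, 0.0]
width: 0.07
grip_force: 0.0
```

```bash
cat >> h.py <<'E'
def top(c,x,y,lo,hi,r=.04):
    c=c.reshape(-1,3); m=(np.hypot(c[:,0]-x,c[:,1]-y)<r)&(c[:,2]>lo)&(c[:,2]<hi); k=c[m]
    if len(k): print(len(k),"mid",((np.percentile(k,3,0)+np.percentile(k,97,0))/2).round(4),"med",np.median(k,0).round(4),"span",np.ptp(k,0).round(3))
    else: print("none")
E
python3 - <<'E'
from h import *
s=env.sense();print(s['tcp_pos'],s['width'])
for n in("side","top"):
    p,d=env.camera(n);c=cloud(n,d)
    print(n);top(c,.5023,.038,.045,.075);top(c,.5023,.038,.022,.045);top(c,.51,-.177,.075,.11)
E
```

```text
[0.47230751 0.27923468 0.0628187 ] 0.07001633437780314
side
96 mid [0.5003 0.0364 0.0524] med [0.4988 0.0336 0.0558] span [0.034 0.035 0.014]
81 mid [0.4982 0.0311 0.0335] med [0.4956 0.0269 0.035 ] span [0.027 0.023 0.022]
281 mid [ 0.5043 -0.1742  0.084 ] med [ 0.5019 -0.1794  0.0892] span [0.046 0.047 0.018]
top
115 mid [0.5033 0.0385 0.0573] med [0.5033 0.0379 0.059 ] span [0.031 0.029 0.017]
13 mid [0.5041 0.0365 0.029 ] med [0.4919 0.0336 0.0305] span [0.04  0.052 0.014]
255 mid [ 0.5084 -0.1723  0.09  ] med [ 0.5076 -0.1722  0.0917] span [0.045 0.045 0.024]
```

Brown is seated upright in cup 1, top at z≈0.057 and within 1 mm of the centre. Now the grey spool.

Request:
jog_arm:
  rows:
    - [[0,0,0.014,0,0,0],[0,0,0.014,0,0,0],[0,0,0.014,0,0,0],[0,0,0.014,0,0,0],[0,0,0.009,0,0,0],[0,0,0,0,0,0],[0,0,0,0,0,0],[0,0,0,0,0,0]]

```text
time: 24.95
tcp_pos: [0.4725, 0.2803, -0.0018]
eef_rot: [3.141, 0.001, 3.141]
force: [0.9, 0.8, -0.1]
width: 0.0702
grip_force: 0.0
```

Request:
jog_arm:
  rows:
    - [[0,0,0,0,0,0],[0,0,0,0,0,0],[0,0,0,0,0,0],[0,0,0,0,0,0],[0,0,0,0,0,0],[0,0,0,0,0,0],[0,0,0,0,0,0],[0,0,0,0,0,0]]
  gripper: 0.024
  grip_force: 12

```text
time: 25.62
tcp_pos: [0.4721, 0.2802, -0.0024]
eef_rot: [-3.142, -0.0, 3.141]
force: [0.2, 0.0, 0.5]
width: 0.0299
grip_force: 12.0
```

Request:
jog_arm:
  rows:
    - [[0,0,-0.015,0,0,0],[0,0,-0.025,0,0,0],[0,0,-0.025,0,0,0],[0,0,-0.025,0,0,0],[-0.0033,-0.0349,0,0,0,0],[-0.0033,-0.0349,0,0,0,0],[-0.0033,-0.0349,0,0,0,0],[-0.0033,-0.0349,0,0,0,0]]

```text
time: 26.28
tcp_pos: [0.4851, 0.1393, 0.0878]
eef_rot: [-3.142, 0.0, -3.141]
force: [1.5, -0.5, -0.8]
width: 0.03
grip_force: 12.0
```

Request:
jog_arm:
  rows:
    - [[-0.0033,-0.0349,0,0,0,0],[-0.0033,-0.0349,0,0,0,0],[-0.0033,-0.0349,0,0,0,0],[-0.0033,-0.0349,0,0,0,0],[-0.0033,-0.0349,0,0,0,0],[-0.0033,-0.0349,0,0,0,0],[0,0,0,0,0,0],[0,0,0,0,0,0]]

```text
time: 26.95
tcp_pos: [0.5051, -0.0704, 0.0875]
eef_rot: [-3.142, 0.0, 3.138]
force: [0.5, -0.1, -1.3]
width: 0.0296
grip_force: 12.0
```

Request:
jog_arm:
  rows:
    - [[0,0,0.02,0,0,0],[0,0,0.02,0,0,0],[0,0,0.015,0,0,0],[0,0,0,0,0,0],[0,0,0,0,0,0],[0,0,0,0,0,0],[0,0,0,0,0,0],[0,0,0,0,0,0]]

```text
time: 27.62
tcp_pos: [0.5056, -0.0687, 0.0335]
eef_rot: [-3.141, 0.001, 3.142]
force: [0.4, -0.6, -0.8]
width: 0.0295
grip_force: 12.0
```

Target z is about 0.003.

Request:
jog_arm:
  rows:
    - [[0,0,0.008,0,0,0],[0,0,0.008,0,0,0],[0,0,0.007,0,0,0],[0,0,0.003,0,0,0],[0,0,0.002,0,0,0],[0,0,0.0015,0,0,0],[0,0,0.001,0,0,0],[0,0,0,0,0,0]]

```text
time: 28.28
tcp_pos: [0.5051, -0.0689, 0.0024]
eef_rot: [-3.141, 0.0, 3.141]
force: [-1.5, -0.5, 5.7]
width: 0.0298
grip_force: 12.0
```

Request:
jog_arm:
  rows:
    - [[0,0,0,0,0,0],[0,0,0,0,0,0],[0,0,0,0,0,0],[0,0,0,0,0,0],[0,0,0,0,0,0],[0,0,0,0,0,0],[0,0,0,0,0,0],[0,0,0,0,0,0]]
  gripper: 0.06

```text
time: 28.95
tcp_pos: [0.505, -0.0688, 0.0021]
eef_rot: [-3.142, 0.0, 3.141]
force: [0.0, 0.7, 0.5]
width: 0.0598
grip_force: 0.0
```

Request:
jog_arm:
  rows:
    - [[0,0,-0.01,0,0,0],[0,0,-0.015,0,0,0],[0,0,-0.02,0,0,0],[0,0,-0.035,0,0,0],[0,0,-0.035,0,0,0],[0,0.035,0,0,0,0],[0,0.035,0,0,0,0],[0,0.035,0,0,0,0]]

```text
time: 29.62
tcp_pos: [0.5053, 0.0371, 0.1187]
eef_rot: [-3.142, 0.002, 3.14]
force: [0.6, -0.4, 0.5]
width: 0.0601
grip_force: 0.0
```

Request:
jog_arm:
  rows:
    - [[0,0.035,0,0,0,0],[0,0.035,0,0,0,0],[0,0.035,0,0,0,0],[0,0.035,0,0,0,0],[0,0.035,0,0,0,0],[0,0.035,0,0,0,0],[0,0.035,0,0,0,0],[0,0,0,0,0,0]]

```text
time: 30.28
tcp_pos: [0.505, 0.2866, 0.118]
eef_rot: [3.14, 0.001, -3.139]
force: [-1.4, -1.0, -0.0]
width: 0.06
grip_force: 0.0
```

```bash
python3 - <<'E'
from h import *
s=env.sense();print(s['tcp_pos'],s['width'],s['time'])
for n in("side","top"):
    p,d=env.camera(n);c=cloud(n,d)
    print(n);top(c,.5023,.038,.045,.075);top(c,.505,-.069,.045,.075);top(c,.51,-.177,.075,.11)
    print(" soap, thimble");top(c,.393,-.068,.012,.04,.05);top(c,.3995,.0515,.012,.04)
    d0=np.load(f"pics/{n}0.npz")['d'];c=cloud(n,d0);top(c,.393,-.068,.012,.04,.05);top(c,.3995,.0515,.012,.04)
E
```

```text
[0.50496894 0.28663218 0.11804036] 0.06000835586512609 30.2833
side
99 mid [0.5016 0.0373 0.0523] med [0.4986 0.033  0.0555] span [0.032 0.032 0.015]
115 mid [ 0.5019 -0.0718  0.0521] med [ 0.5006 -0.0743  0.056 ] span [0.03  0.035 0.014]
280 mid [ 0.5045 -0.1744  0.084 ] med [ 0.5022 -0.1794  0.0892] span [0.046 0.049 0.018]
 soap, thimble
311 mid [ 0.3909 -0.0729  0.0182] med [ 0.3896 -0.0777  0.0203] span [0.041 0.068 0.012]
31 mid [0.3959 0.0472 0.0172] med [0.396  0.0473 0.0182] span [0.016 0.016 0.01 ]
314 mid [ 0.3911 -0.073   0.0182] med [ 0.389  -0.0771  0.0202] span [0.042 0.069 0.013]
29 mid [0.3969 0.0494 0.0173] med [0.3966 0.0472 0.0179] span [0.013 0.016 0.01 ]
top
116 mid [0.5034 0.0384 0.0582] med [0.5041 0.0379 0.0587] span [0.03  0.029 0.015]
114 mid [ 0.5049 -0.0698  0.0584] med [ 0.5056 -0.0701  0.0589] span [0.03  0.03  0.013]
253 mid [ 0.5085 -0.1723  0.0897] med [ 0.5076 -0.1721  0.0917] span [0.045 0.045 0.025]
 soap, thimble
371 mid [ 0.3959 -0.0685  0.0215] med [ 0.3954 -0.0683  0.0225] span [0.041 0.066 0.017]
32 mid [0.3997 0.0498 0.02  ] med [0.4005 0.051  0.0204] span [0.016 0.014 0.014]
373 mid [ 0.3958 -0.0684  0.0216] med [ 0.3956 -0.0682  0.0224] span [0.041 0.066 0.018]
31 mid [0.3998 0.05   0.0206] med [0.4005 0.051  0.0214] span [0.016 0.016 0.015]
```

```bash
python3 - <<'E'
from h import *
C_=[cloud("top",env.camera("top")[1]) for _ in range(6)]
c=np.mean(C_,0).reshape(-1,3)
for x,y,z in((.5085,-.1723,.09),(.5034,.0384,.057),(.505,-.07,.057)):
    k=c[(np.hypot(c[:,0]-x,c[:,1]-y)<(.017 if z>.08 else .011))&(c[:,2]>z-.012)]
    print(np.linalg.lstsq(np.c_[k[:,:2]-[x,y],np.ones(len(k))],k[:,2],rcond=None)[0].round(4))
s=env.sense();print(s['qd'].round(3))
E
```

```text
[ 0.3611 -0.1773  0.0937]
[0.0308 0.9838 0.0632]
[-0.9936  0.0971  0.0608]
[ 0.002  0.003 -0.003  0.001 -0.002  0.003]
```

```bash
python3 - <<'E'
from h import *
D=np.array([env.camera("top")[1] for _ in range(7)]);d=np.median(D,0)
c=cloud("top",d).reshape(-1,3); c=c[d.ravel()>.5]
for x,y,z in((.5085,-.1723,.0905),(.5034,.0384,.058),(.505,-.07,.058)):
    k=c[(np.hypot(c[:,0]-x,c[:,1]-y)<(.017 if z>.08 else .011))&(abs(c[:,2]-z)<.007)]
    print(len(k),np.linalg.lstsq(np.c_[k[:,:2]-[x,y],np.ones(len(k))],k[:,2],rcond=None)[0].round(4),k[:,2].std())
d0=np.load("pics/top0.npz")['d'];c=cloud("top",d0).reshape(-1,3)
k=c[(np.hypot(c[:,0]-.3705,c[:,1]-.2205)<.017)&(abs(c[:,2]-.0868)<.007)]
print("start",np.linalg.lstsq(np.c_[k[:,:2]-[.3705,.2205],np.ones(len(k))],k[:,2],rcond=None)[0].round(4))
E
```

```text
131 [-0.0026  0.0129  0.0917] 0.001408035824082073
54 [-0.0408 -0.0024  0.0584] 0.0021677446042336892
53 [-0.0152  0.0768  0.0583] 0.002046541688581821
start [-0.0111  0.0024  0.0869]
```

All three stand upright: tall tilt about 0.01 rad, the small ones within the measurement noise. I hand the job in.

```bash
python3 -c "
from station import env
print(env.close_job())"
```

```text
the job is handed in; nothing more can be done
None
```

I handed the job in at about 31 s without a verdict coming back: the three full spools stand upright in their cups by camera measurement, the soap and thimble have not moved, and I take the bare spool to be inside the bin because the flap closed over it and it was nowhere else in view.

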